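Pack the vehicle adapters back into the foam of their case

TASK

Put the four loose vehicle adapters back into the open carry case, each upright, sockets up, and fully down in the foam cut-out that matches its shape and size. Do not knock over the paper cup.

Things in the scene. Friction and masses are not known exactly. Their poses are not given: they have to be found in the camera images.
- adapter_round_large: Vehicle adapter, dark plastic, standing upright with its pin socket up and 55 mm high; origin at the centre of its underside, z up. The larger round one: diameter 54 mm, about 130 g.
- adapter_round_small: Vehicle adapter, dark plastic, standing upright with its pin socket up and 55 mm high; origin at the centre of its underside, z up. The smaller round one: diameter 39 mm, about 80 g.
- adapter_box_long: Vehicle adapter, dark plastic, standing upright with its pin socket up and 55 mm high; origin at the centre of its underside, z up. The longer rectangular one: 32 mm along its x, 72 mm along its y, two sockets side by side, about 110 g. Either way round will do.
- adapter_box_short: Vehicle adapter, dark plastic, standing upright with its pin socket up and 55 mm high; origin at the centre of its underside, z up. The shorter rectangular one: 32 mm along its x, 46 mm along its y, one D-shaped socket, about 80 g. Either way round will do.
- insert_round_large: Fixed square foam insert, dark grey, 125 x 125 x 50 mm, lying in the open case in any of its four places (insert tops 62 mm above the table, case rim 64 mm); origin at the centre of its underside, z up, sides along x and y. In its centre a pocket with straight sides, open on top, 18 mm deep, with a light grey floor 32 mm above the origin: round, diameter 68 mm, for the larger round adapter.
- insert_round_small: Fixed square foam insert, dark grey, 125 x 125 x 50 mm, lying in the open case in any of its four places (insert tops 62 mm above the table, case rim 64 mm); origin at the centre of its underside, z up, sides along x and y. In its centre a pocket with straight sides, open on top, 18 mm deep, with a light grey floor 32 mm above the origin: round, diameter 52 mm, for the smaller round adapter.
- insert_box_long: Fixed square foam insert, dark grey, 125 x 125 x 50 mm, lying in the open case in any of its four places (insert tops 62 mm above the table, case rim 64 mm); origin at the centre of its underside, z up, sides along x and y. In its centre a pocket with straight sides, open on top, 18 mm deep, with a light grey floor 32 mm above the origin: rectangular, 46 mm along x and 86 mm along y, for the longer rectangular adapter.
- insert_box_short: Fixed square foam insert, dark grey, 125 x 125 x 50 mm, lying in the open case in any of its four places (insert tops 62 mm above the table, case rim 64 mm); origin at the centre of its underside, z up, sides along x and y. In its centre a pocket with straight sides, open on top, 18 mm deep, with a light grey floor 32 mm above the origin: rectangular, 46 mm along x and 60 mm along y, for the shorter rectangular adapter.
- case: Fixed black carry case, opened flat; its bottom shell measures 280 mm along x, 440 mm along y, walls 12 mm thick, rim 64 mm above the table; the lid lies open behind it (+x), 45 mm high. Origin on its underside at the centre of the two-by-two block of inserts, whose sides are parallel to the case's x and y; the shell reaches 140 mm to -y and 300 mm to +y, where a side compartment holds an interface box (up to 80 mm above the table).
- cup: Small empty paper cup, white, loose, 62 mm high, 62 mm across the rim; origin at the centre of its underside, z up.
There are look-alikes about, which are no part of the job. Leave any green look-alike of the adapter_round_large alone. Leave any red look-alike of the adapter_round_small alone.

How it is judged (in metres and radians):
At the end, for the whole second after the job is handed in: Each of the four adapters stands upright (within 7 degrees) on the floor of the pocket of its own matching insert (underside less than 4 mm above the pocket floor, centre within 13 mm of the insert's centre) and is at rest (horizontal distance between adapter_round_large and insert_round_large below 0.013 m and z of adapter_round_large in the frame of insert_round_large below 0.036 m and angle between each of adapter_round_large, adapter_round_small, adapter_box_long, adapter_box_short's own z axis and vertical below 0.12 rad and linear speed of each of adapter_round_large, adapter_round_small, adapter_box_long, adapter_box_short below 0.02 m/s and horizontal distance between adapter_round_small and insert_round_small below 0.013 m and z of adapter_round_small in the frame of insert_round_small below 0.036 m and horizontal distance between adapter_box_long and insert_box_long below 0.013 m and z of adapter_box_long in the frame of insert_box_long below 0.036 m and horizontal distance between adapter_box_short and insert_box_short below 0.013 m and z of adapter_box_short in the frame of insert_box_short below 0.036 m); the robot touches nothing.
It fails at once if the paper cup is knocked over (angle between cup's own z axis and vertical above 0.6 rad).
It also fails if it takes over 112 s, if anything falls off the work surface, if the arm or the gripper's body presses on something with over 40 N, if the wrist force passes 120 N, or if a joint passes its speed limit or range.

ROBOT

A 7-joint arm with a two-finger parallel gripper is mounted at the origin on the work surface. World frame = base frame: x ahead of the robot, y to its left, z up, the work surface at z = 0. Lengths are in mm, angles in rad, forces in N, time in s.
With the tool pointing down it reaches from about 400 to 900 mm from the base axis. Payload 5.5 kg.
Tool frame: the origin (TCP) lies on the centre line of the jaws, within the pads' length; the fingertips stand 22 mm ahead of it and the grasp point (between the pads) lies 3 mm ahead of it (manip.tip_reach is the distance from the TCP to the fingertips, in mm); z points along the fingers, y is the line along which they close (so a half turn about z gives the same grasp; the last joint's range is limited). The gripper opens to 92 mm and grips with 3 to 60 N. Pads are 19 mm wide; open, the fingers measure 130 mm over their backs; the gripper's body (75 mm by 190 mm) begins 47 mm behind the grasp point.
Start: joints at [-0.87, 0.501, -0.427, 1.55, 0.221, 1.138, -0.21], TCP at [275.531, 588.712, 248.729] pointing down, gripper open.
Joint ranges: [-2.88, 2.88], [-0.31, 2.03], [-1.54, 1.56], [0.2, 2.42], [-1.41, 4.55], [0.19, 2.02], [-2.57, 2.57]. Speed limits (rad/s): [2.57, 2.57, 3.14, 3.14, 3.14, 3.14, 3.14].

INTERFACE

Orientations are given as a 3x3 rotation matrix whose columns are the frame's x, y, z axes.
In Python, from station import manip, optics, hand_in, models gives the robot as it stands.
- The arm moves only by the tool move_arm, never from a script. Its argument "motion" is a list that holds one entry, the list of rows, each a list of 7 numbers: the closure in counts, from 0 (fully open) to 255 (shut), then the shift along the tool's x, y, z as a fraction of full scale, then the turn, a rotation vector about the tool's x, y, z as a fraction of full scale. A call has 1 to 20 rows; each row is the pose to reach, as a shift and turn from the pose commanded when the call began, along the tool's axes at that moment; what a row does not reach only later rows make up. Full scale, the value 1, is 0.25 m for a shift and 30 degrees for a turn. A row lasts 1/8 s, in which the tool goes at most 62.5 mm and 10.7 degrees, less where a joint would pass 70% of its speed; a pose out of reach is approached as far as the arm can. A call with a number of a shift or a turn outside -1 to 1 is refused whole. A call with a gripper value outside its range is refused whole. The fingers move at their own pace and stop on an object; "newtons" is the grip in N (left out, the last holds). Time passes only in rows, so rows that repeat a pose let the fingers close. It gives the time, the measured TCP pose, the force, the opening and the grip force at its end, in the units of the state.
- manip.sense(): the state, without advancing time (a new reading comes with each control period).
- optics.grab_frame(name): name is "side" or "top" or "wrist"; returns a dict with "img" (480x640x3 uint8, red, green, blue), "range_z" (480x640 float32, mm along the optical axis (not along the pixel's ray), 0 where there is no reading), "K" (3x3 intrinsics, pixels), "rvec" (rotation vector, rad) and "tvec" (3), from world to camera coordinates, as OpenCV has them. Camera axes: x right, y down, z forward; pixel columns grow to the right and rows downward; lengths in mm; the calibration is good to about 2 mm. A picture is of the moment at which its call begins.
- hand_in(): hands the job in; it is judged then, once.
Trained networks look in the newest picture that a camera, given by its name, has taken for a name from the list of things; names that differ only in an ending like _2 or _b are one class to them, and where a whole thing is asked for, a point or a joint stands for the part that bears it (a point fixed in the world has none). Each returns a list of dicts, best first, with "score" (0 to 1); they miss things now and then, are a little off and sometimes report something else, mostly with a low value. They report only what shows in the picture. A call takes as long as a camera call. They do not tell look-alikes from the thing itself.
- models.masks_of(query, camera): "pixels" (480x640 bool, what is visible of it).
- models.pinpoint(query, camera): "at" ([x, y, z] in mm, in the coordinates of the camera as it stood for that picture, good to about 4 mm: a listed point, or the origin of a listed thing).
The state is a dict: "clock": time; "joint_pos": joint angles; "joint_velocities": joint speeds; "joint_efforts": joint torques, N m; "tcp_pos": TCP position; "ee_rot": TCP orientation; "force": force on the tool from outside, world axes, zero at the start; "torque": the same for the moment, N m; "width": finger opening in mm; "grasp_force": force on a finger pad.
Only numpy, scipy, OpenCV 4.12 (cv2) and the standard library are available. Lean on these libraries where they do the work, as an engineer would, in place of code of your own. Each camera call takes 0.05 s, during which the arm holds its last target. There are 200 camera calls.

## Working session

There is one attempt and no reset: what is moved stays moved. The work goes in short steps, Python scripts to look and compute and a tool call to move; the robot and the scene stay as the last step left them, time stands still between calls to the robot, and variables do not carry over. Pictures are saved under pics/ and viewed, at most 14 in all, crops included, and the job is handed in when it is done.

Besides the shell and the picture viewer there is one more tool, called after ">>>" as name([rows], argument=value, ...), one row to a line, values as JSON. move_arm: Moves the arm, as the interface text tells. Its arguments: {"type":"object","properties":{"motion":{"type":"array","items":{"type":"array","items":{"type":"array","items":{"type":"number"}}}},"newtons":{"type":"number"}},"required":["motion"]}

```bash
mkdir -p pics; ls; cat > h.py <<'E'
import numpy as np, cv2
from station import manip, optics, hand_in, models
def cam(n):
    f=optics.grab_frame(n); f["R"]=cv2.Rodrigues(np.array(f["rvec"],float))[0]; f["t"]=np.array(f["tvec"],float).ravel(); return f
def world(f,p): return f["R"].T@(np.asarray(p,float).ravel()-f["t"])
def cloud(f):
    z=f["range_z"].astype(float); v,u=np.mgrid[:480,:640]; K=f["K"]
    P=np.stack([(u-K[0][2])/K[0][0]*z,(v-K[1][2])/K[1][1]*z,z],-1)
    return (P-f["t"])@f["R"]
def save(f,n): cv2.imwrite(f"pics/{n}.png",cv2.cvtColor(f["img"],cv2.COLOR_RGB2BGR))
NAMES=["adapter_round_large","adapter_round_small","adapter_box_long","adapter_box_short","insert_round_large","insert_round_small","insert_box_long","insert_box_short","case","cup"]
E
python3 - <<'E'
from h import *
np.set_printoptions(precision=1,suppress=True)
s=manip.sense(); print(s["clock"],s["tcp_pos"],s["ee_rot"],s["width"],manip.tip_reach)
for c in ["top","side"]:
    f=cam(c); save(f,c+"0"); W=cloud(f)
    print(c,"campos",-f["R"].T@f["t"])
    for n in NAMES:
        for d in models.pinpoint(n,c)[:3]: 
            p=world(f,d["at"]); q=f["K"]@np.array(d["at"]).ravel(); print(n,round(d["score"],2),p,q[:2]/q[2])
E
```

```text
pics
0.0 [275.4 588.  247.7] [[-0.9  0.4 -0. ]
 [ 0.4  0.9 -0. ]
 [ 0.  -0.  -1. ]] 91.83379287547658 22.0
top campos [ 372.9  -14.1 1152. ]
adapter_round_large 0.91 [444.2 -97.4   0.8] [359.  310.5]
adapter_round_large 0.63 [422.3   1.7   0.4] [308.8 323.4]
adapter_round_small 0.89 [ 433.1 -314.5    2.8] [470.2 312.8]
adapter_round_small 0.8 [ 397.4 -226.9    4.2] [426.8 332.7]
adapter_round_small 0.23 [ 600.9 -286.2    5.3] [449.5 229. ]
adapter_box_long 0.94 [ 599.1 -283.2    4.7] [448. 230.]
adapter_box_long 0.66 [602.3 163.2   8.2] [225.7 234.7]
adapter_box_short 0.87 [ 618.6 -107.3   -2.6] [359.9 223.9]
insert_round_large 0.63 [462.  279.4  10.5] [165.9 306.8]
insert_round_small 0.94 [472.  153.7   9.5] [230.4 299.8]
insert_box_long 0.83 [588.6 287.9   9.2] [163.2 243.2]
insert_box_long 0.51 [ 431.6 -314.1    3.7] [470.2 313.6]
insert_box_short 0.74 [ 598.7 -285.2    3.5] [448.9 230.3]
insert_box_short 0.6 [598.2 162.9   8.8] [225.8 236.7]
cup 0.37 [473.2 153.1  12. ] [230.5 299.1]
side campos [ 254.  -750.4  693.8]
adapter_round_large 0.66 [427.3   1.6   0.7] [253.  282.4]
adapter_round_large 0.59 [ 438.9 -102.7    1.1] [277.1 315.7]
adapter_round_small 0.98 [ 407.5 -230.4   -1.4] [286.1 374.9]
adapter_round_small 0.8 [ 436.6 -313.7    1.3] [323.5 407.9]
adapter_box_long 0.97 [ 599.8 -282.9    3.6] [406.  356.7]
adapter_box_long 0.24 [590.3 289.1   7.8] [279.8 188.1]
adapter_box_short 0.95 [ 625.3 -113.2    2.5] [370.9 288.7]
insert_round_large 0.56 [462.6 278.3  15.8] [229.8 200.3]
insert_round_small 0.9 [476.8 153.2  11.8] [252.4 229.1]
insert_box_long 0.8 [590.  291.    9.8] [279.3 187.1]
insert_box_short 0.75 [607.7 160.2   8.7] [306.8 213.6]
insert_box_short 0.73 [589.3 287.7   7.3] [279.6 188.7]
case 0.64 [534.5 222.9  -1.8] [267.5 211.2]
case 0.47 [ 622.6 -114.4   -2.5] [369.9 291.4]
cup 0.95 [ 770.6 -192.6    0.1] [459.4 293.4]
cup 0.42 [461.5 275.7  15.8] [229.7 201. ]
```

View pics/top0.png

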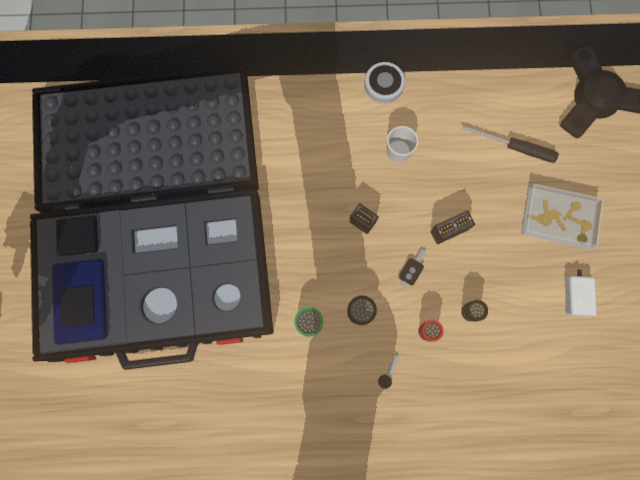

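View pics/side0.png

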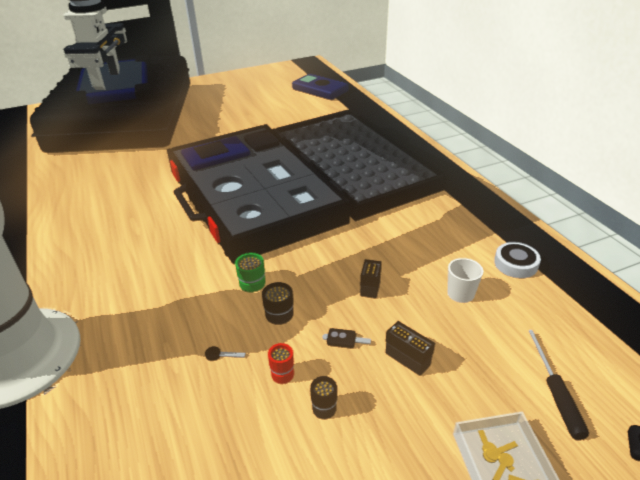

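The top view shows the large round adapter at (362,310), small round at (476,311), long box at (453,227) and short box at (364,218). The green look-alike is at (308,321) and the red one at (431,330). The cup is at (401,143). The pockets are at (160,305) large round, (228,297) small round, (156,240) long and (222,231) short. The side view agrees. Next I'll measure the poses precisely.

```bash
cat > meas.py <<'E'
from h import *
np.set_printoptions(precision=1,suppress=True)
A={"RL":(441,-100),"RS":(435,-314),"BL":(600,-283),"BS":(621,-110)}
I={"iRL":(462,279),"iRS":(474,153.5),"iBL":(589,288),"iBS":(602,162)}
def rect(P):
    (c,wh,a)=cv2.minAreaRect(P[:,:2].astype(np.float32)); 
    a=a if wh[0]>wh[1] else a+90
    return np.array(c),sorted(wh),((a+90)%180)-90   # angle of long side from world x
if __name__=="__main__":
  for c in ["top","side"]:
    f=cam(c); W=cloud(f).reshape(-1,3)
    for n,p in A.items():
        m=(np.hypot(*(W[:,:2]-p).T)<50)&(W[:,2]>48)&(W[:,2]<65); print(c,n,m.sum(),np.median(W[m,2]),*rect(W[m]))
    if c=="top":
      for n,p in I.items():
        m=(np.hypot(*(W[:,:2]-p).T)<60)&(W[:,2]<55)&(W[:,2]>30); print(c,n,m.sum(),np.median(W[m,2]),*rect(W[m]))
E
python3 meas.py
```

```text
top RL 527 51.65681117211191 [443.7 -98.3] [52.2857780456543, 54.08738708496094] 87.9448013305664
top RS 317 52.42061307346034 [ 435.7 -313.2] [37.74078369140625, 39.2241096496582] -14.336822509765625
top BL 598 52.66984908124694 [ 600.  -284.7] [32.074623107910156, 73.65442657470703] -66.71778869628906
top BS 386 53.39754220966468 [ 622.6 -111. ] [33.07664489746094, 46.04893112182617] 53.155792236328125
top iRL 1000 44.7092770465377 [464.2 283.2] [64.88055419921875, 65.30961608886719] 30.218791961669922
top iRS 581 44.930985678527954 [466.6 154.8] [49.32925796508789, 69.28743743896484] 5.99503755569458
top iBL 1014 44.79466124389213 [601.9 284.2] [63.98100280761719, 106.9833755493164] -84.20190334320068
top iBS 716 44.784901730582064 [605. 150.] [44.59897994995117, 93.32891845703125] -84.73170042037964
side RL 523 51.574721934577184 [ 443.7 -101. ] [53.03414535522461, 56.26155471801758] 71.39862060546875
side RS 514 52.37249481125305 [ 436.6 -316.4] [39.231021881103516, 40.06660842895508] 75.85087585449219
side BL 837 52.85590455142081 [ 600.7 -286.5] [35.31222152709961, 73.11674499511719] -66.67911338806152
side BS 339 53.002301100181015 [ 624.2 -112.5] [32.15779113769531, 50.41783142089844] 52.9853401184082
```

```bash
python3 - <<'E'
from meas import *
for c in ["top","side"]:
    f=cam(c); W=cloud(f).reshape(480,640,3)
    m=((W[...,2]<50)&(W[...,2]>40)&(W[...,0]>400)&(W[...,0]<680)&(W[...,1]>90)&(W[...,1]<350)&(f["img"].mean(-1)>90)).astype(np.uint8)
    k,l,st,ce=cv2.connectedComponentsWithStats(m,connectivity=4)
    for i in range(1,k):
        if st[i,4]>60: P=W[l==i]; print(c,st[i,4],np.median(P[:,2]),*rect(P))
s=manip.sense(); R=np.array(s["ee_rot"]); print(R, np.degrees(np.arctan2(R[1,1],R[0,1])),s["joint_pos"])
E
```

```text
top 627 44.701114228388 [603.  166.4] [43.97382354736328, 57.663352966308594] -84.85301303863525
top 890 44.60633433925258 [591.6 294.2] [43.218658447265625, 82.8780288696289] -84.94974422454834
top 535 44.574702392740846 [475.5 156.1] [47.59348678588867, 48.68033218383789] 89.04290008544922
top 906 44.5353030611827 [464.  282.8] [62.443504333496094, 65.12520599365234] 11.476539611816406
side 202 44.14884775504714 [595.2 302.5] [36.56907653808594, 64.90771484375] -85.6792664527893
side 200 44.17454090237445 [467.4 294.5] [42.003902435302734, 60.74213409423828] 2.346081256866455
side 154 44.198821654171084 [606.6 175.6] [37.7111701965332, 42.74412536621094] -78.87098217010498
side 126 44.165314241049686 [478.7 164.2] [29.710182189941406, 45.29751205444336] 0.1803143173456192
[[-0.9  0.4 -0. ]
 [ 0.4  0.9  0. ]
 [ 0.   0.  -1. ]] 64.91691991546615 [-0.9  0.5 -0.4  1.6  0.2  1.1 -0.2]
```

```bash
cat > plan.py <<'E'
import sys
from h import *
from scipy.spatial.transform import Rotation as Ro
# usage: plan.py x,y,z,closing_deg ...  -> fractions from present pose
s=manip.sense(); R=np.array(s["ee_rot"]); p=np.array(s["tcp_pos"])
np.set_printoptions(precision=4,suppress=True)
print("t",round(s["clock"],2),"tcp",p.round(1),"close",round(np.degrees(np.arctan2(R[1,1],R[0,1])),1),"w",round(s["width"],1),"q7",round(s["joint_pos"][6],2))
for a in sys.argv[1:]:
    x,y,z,c=map(float,a.split(",")); c=np.radians(c)
    yv=np.array([np.cos(c),np.sin(c),0]); zv=np.array([0,0,-1.]); T=np.stack([np.cross(yv,zv),yv,zv],1)
    if T[:,1]@R[:,1]<0: T[:,:2]*=-1
    d=R.T@(np.array([x,y,z])-p)/250; r=Ro.from_matrix(R.T@T).as_rotvec()/np.radians(30)
    print(a,d,r,"rows",int(np.ceil(max(np.linalg.norm(d)*4,np.linalg.norm(r)*30/10.7))),"OUT" if max(abs(d).max(),abs(r).max())>1 else "")
E
python3 plan.py 380,390,230,35.5 443.7,-100,160,5 
```

```text
t 1.3 tcp [275.5 588.7 248.7] close 64.9 w 91.7 q7 -0.21
380,390,230,35.5 [-0.7155 -0.5428  0.0749] [ 0.     -0.0001  0.9806] rows 4 
443.7,-100,160,5 [-1.7772 -2.2099  0.3548] [ 0.     -0.0001  1.9972] rows 12 OUT
```

>>> move_arm([
  [[0,-0.18,-0.14,0.02,0,0,0.25],[0,-0.36,-0.27,0.04,0,0,0.5],[0,-0.54,-0.41,0.06,0,0,0.75],[0,-0.715,-0.543,0.075,0,0,0.98],[0,-0.715,-0.543,0.075,0,0,0.98]],
], newtons=25)

```text
clock: 1.92
tcp_pos: [383.1, 384.8, 229.7]
ee_rot: [[-0.573, 0.819, 0.001], [0.819, 0.573, -0.003], [-0.003, -0.001, -1.0]]
force: [0.5, 1.1, 0.1]
width: 92.0
grasp_force: 0.0
```

```bash
python3 plan.py 430,165,210,5 443.7,-100,160,5 
```

```text
t 1.93 tcp [383.1 384.8 229.7] close 35.0 w 92.0 q7 -0.32
430,165,210,5 [-0.8274 -0.3504  0.0818] [-0.0001  0.0065  0.9995] rows 4 
443.7,-100,160,5 [-1.7266 -0.9131  0.2852] [-0.0001  0.0065  0.9995] rows 8 OUT
```

>>> move_arm([
  [[0,-0.2,-0.09,0.02,0,0,0.25],[0,-0.41,-0.18,0.04,0,0,0.5],[0,-0.62,-0.26,0.06,0,0,0.75],[0,-0.827,-0.35,0.08,0,0,0.995],[0,-0.827,-0.35,0.08,0,0,0.995]],
])

```text
clock: 2.55
tcp_pos: [429.5, 167.0, 209.8]
ee_rot: [[-0.092, 0.996, -0.0], [0.996, 0.092, -0.002], [-0.002, -0.0, -1.0]]
force: [0.1, 1.0, 0.1]
width: 91.5
grasp_force: 0.0
```

```bash
python3 plan.py 443.7,-78,180,5 443.7,-100,160,5 
```

```text
t 2.55 tcp [429.5 167.  209.8] close 5.3 w 91.5 q7 -0.36
443.7,-78,180,5 [-0.981  -0.0333  0.1209] [-0.0006  0.003   0.009 ] rows 4 
443.7,-100,160,5 [-1.0685 -0.0414  0.201 ] [-0.0006  0.003   0.009 ] rows 5 OUT
```

>>> move_arm([
  [[0,-0.25,-0.01,0.03,0,0,0],[0,-0.49,-0.017,0.06,0,0,0],[0,-0.74,-0.025,0.09,0,0,0],[0,-0.98,-0.033,0.12,0,0,0.01],[0,-0.98,-0.033,0.12,0,0,0.01],[0,-0.98,-0.033,0.12,0,0,0.01]],
])

```text
clock: 3.3
tcp_pos: [445.4, -72.2, 180.0]
ee_rot: [[-0.096, 0.995, 0.0], [0.995, 0.096, 0.001], [0.001, 0.0, -1.0]]
force: [0.6, 0.4, -0.7]
width: 91.8
grasp_force: 0.0
```

```bash
python3 - <<'E'
from meas import *
f=cam("wrist"); save(f,"w0"); W=cloud(f).reshape(-1,3); n="RL";p=A[n]
m=(np.hypot(*(W[:,:2]-p).T)<45)&(W[:,2]>48)&(W[:,2]<65); print(m.sum(),np.median(W[m,2]),*rect(W[m]))
E
python3 plan.py 443.7,-99.5,130,5 443.7,-99.5,46,5 443.7,-99.5,200,5
```

```text
2832 50.56270977305228 [443.9 -97.5] [53.96649169921875, 54.12302780151367] 81.37425994873047
t 3.35 tcp [445.3 -71.6 180.1] close 5.6 w 91.6 q7 0.22
443.7,-99.5,130,5 [-0.1106 -0.0174  0.2002] [ 0.0007 -0.0016  0.0189] rows 1 
443.7,-99.5,46,5 [-0.1109 -0.0176  0.5362] [ 0.0007 -0.0016  0.0189] rows 3 
443.7,-99.5,200,5 [-0.1104 -0.0173 -0.0798] [ 0.0007 -0.0016  0.0189] rows 1
```

View pics/w0.png

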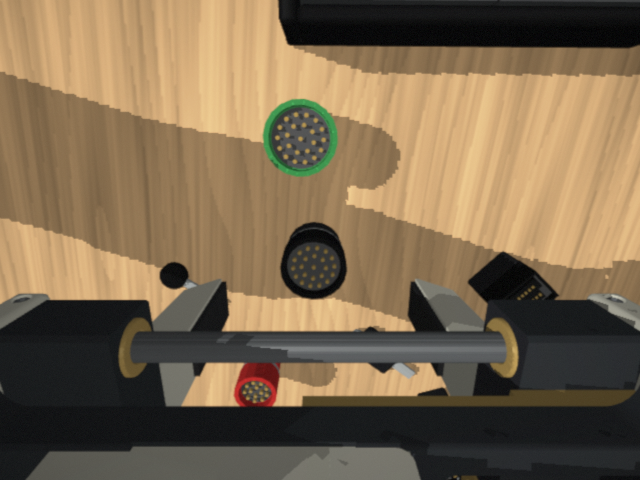

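The wrist view shows the large black adapter at (314,265), centred between the fingers, with green clear of it at (300,137). I'll grasp it now.

>>> move_arm([
  [[0,-0.107,-0.017,0.2,0,0,0.019],[0,-0.107,-0.017,0.2,0,0,0.019],[0,-0.107,-0.017,0.37,0,0,0.019],[0,-0.107,-0.017,0.536,0,0,0.019],[0,-0.107,-0.017,0.536,0,0,0.019],[0,-0.107,-0.017,0.536,0,0,0.019]],
])

```text
clock: 4.1
tcp_pos: [444.4, -99.8, 47.5]
ee_rot: [[-0.085, 0.996, 0.002], [0.996, 0.085, 0.0], [0.0, 0.002, -1.0]]
force: [0.3, 0.4, -0.1]
width: 91.7
grasp_force: 0.0
```

```bash
python3 plan.py 443.7,-98.5,46,5 443.7,-98.5,200,5
```

```text
t 4.1 tcp [444.4 -99.8  47.5] close 4.9 w 91.7 q7 0.32
443.7,-98.5,46,5 [ 0.0053 -0.0024  0.006 ] [ 0.0035 -0.0003 -0.0033] rows 1 
443.7,-98.5,200,5 [ 0.0054 -0.0012 -0.61  ] [ 0.0035 -0.0003 -0.0033] rows 3
```

>>> move_arm([
  [[255,0.005,0,0.006,0,0,0],[255,0.005,0,0.006,0,0,0],[255,0.005,0,0.006,0,0,0],[255,0.005,0,0.006,0,0,0],[255,0.005,0,0.006,0,0,0],[255,0.005,0,0.006,0,0,0]],
], newtons=25)

```text
clock: 4.85
tcp_pos: [443.2, -99.6, 44.7]
ee_rot: [[-0.084, 0.997, 0.001], [0.997, 0.084, -0.0], [-0.0, 0.001, -1.0]]
force: [-0.1, -0.3, 4.7]
width: 53.6
grasp_force: 25.0
```

```bash
python3 plan.py 444,-98.5,160,5 444,130,160,5
```

```text
t 4.85 tcp [443.2 -99.6  44.7] close 4.8 w 53.6 q7 0.32
444,-98.5,160,5 [ 0.0042  0.0037 -0.4612] [ 0.001   0.0001 -0.007 ] rows 2 
444,130,160,5 [ 0.915   0.08   -0.4612] [ 0.001   0.0001 -0.007 ] rows 5
```

>>> move_arm([
  [[255,0.005,0,-0.16,0,0,0],[255,0.005,0,-0.31,0,0,0],[255,0.005,0,-0.46,0,0,0],[255,0.2,0.02,-0.46,0,0,0],[255,0.4,0.04,-0.46,0,0,0],[255,0.6,0.06,-0.46,0,0,0],[255,0.8,0.08,-0.46,0,0,0],[255,0.92,0.09,-0.46,0,0,0],[255,0.92,0.09,-0.46,0,0,0]],
])

```text
clock: 5.98
tcp_pos: [445.3, 134.3, 159.0]
ee_rot: [[-0.089, 0.996, -0.001], [0.996, 0.089, 0.001], [0.001, -0.001, -1.0]]
force: [-0.0, -0.6, -1.3]
width: 53.5
grasp_force: 25.0
```

```bash
python3 plan.py 464.4,279.6,150,5 464.4,279.6,94,5
```

```text
t 5.97 tcp [445.3 134.3 159. ] close 5.1 w 53.5 q7 -0.27
464.4,279.6,150,5 [0.5719 0.1276 0.0365] [-0.0017 -0.0016  0.0031] rows 3 
464.4,279.6,94,5 [0.5718 0.1278 0.2605] [-0.0017 -0.0016  0.0031] rows 3
```

>>> move_arm([
  [[255,0.2,0.04,0.01,0,0,0],[255,0.4,0.08,0.02,0,0,0],[255,0.57,0.128,0.036,0,0,0],[255,0.57,0.128,0.036,0,0,0],[255,0.57,0.128,0.036,0,0,0],[255,0.57,0.128,0.036,0,0,0]],
])

```text
clock: 6.72
tcp_pos: [466.2, 274.0, 150.2]
ee_rot: [[-0.081, 0.997, -0.001], [0.997, 0.081, -0.001], [-0.001, -0.001, -1.0]]
force: [-0.2, -0.0, -1.6]
width: 53.4
grasp_force: 25.0
```

```bash
python3 - <<'E'
from meas import *
f=cam("wrist"); save(f,"w1"); W=cloud(f)
m=((W[...,2]<50)&(W[...,2]>38)&(W[...,0]>400)&(W[...,0]<680)&(W[...,1]>90)&(W[...,1]<350)&(f["img"].mean(-1)>90)).astype(np.uint8)
k,l,st,ce=cv2.connectedComponentsWithStats(m,connectivity=4)
for i in range(1,k):
    if st[i,4]>150: P=W[l==i]; print(st[i,4],np.median(P[:,2]),*rect(P))
E
python3 plan.py 464.4,279.6,96,5 464.4,279.6,92,5
```

```text
5934 44.53803898134874 [593.9 292.4] [40.22297668457031, 83.93230438232422] -85.08493041992188
3783 44.4230795088038 [463.  289.6] [46.34531021118164, 67.39035034179688] 6.420011043548584
593 44.19336642043067 [475.7 147.2] [15.68921184539795, 50.554622650146484] 3.1064577102661133
t 6.78 tcp [466.3 274.3 150.4] close 4.7 w 54.0 q7 -0.53
464.4,279.6,96,5 [ 0.0221 -0.0058  0.2175] [-0.0007  0.0018 -0.0115] rows 1 
464.4,279.6,92,5 [ 0.0221 -0.0057  0.2335] [-0.0007  0.0018 -0.0115] rows 1
```

View pics/w1.png

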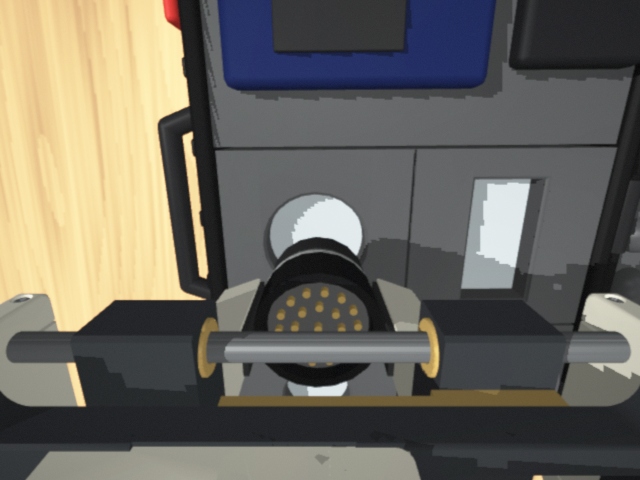

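The wrist view shows the adapter held at (318,315) just before its pocket at (316,230). The visible pocket edge gives a centre of about (463,279), so I'll lower it at that point.

>>> move_arm([
  [[255,0.022,-0.008,0.03,0,0,-0.01],[255,0.022,-0.008,0.1,0,0,-0.01],[255,0.022,-0.008,0.17,0,0,-0.01],[255,0.022,-0.008,0.2,0,0,-0.01],[255,0.022,-0.008,0.22,0,0,-0.01],[255,0.022,-0.008,0.235,0,0,-0.01],[255,0.022,-0.008,0.243,0,0,-0.01],[255,0.022,-0.008,0.243,0,0,-0.01]],
])

```text
clock: 7.78
tcp_pos: [463.8, 281.6, 89.9]
ee_rot: [[-0.089, 0.996, 0.0], [0.996, 0.089, 0.0], [0.0, 0.0, -1.0]]
force: [-0.2, 0.4, -1.6]
width: 53.6
grasp_force: 25.0
```

```bash
python3 plan.py 464,279.2,89,5 464,279.2,160,5 440,50,180,5
```

```text
t 7.78 tcp [463.8 281.6  89.9] close 5.1 w 53.6 q7 -0.55
464,279.2,89,5 [-0.0097  0.0001  0.0036] [ 0.0006 -0.0003  0.0033] rows 1 
464,279.2,160,5 [-0.0096  0.0001 -0.2804] [ 0.0006 -0.0003  0.0033] rows 2 
440,50,180,5 [-0.9143 -0.1769 -0.3607] [ 0.0006 -0.0003  0.0033] rows 4
```

>>> move_arm([
  [[255,-0.008,0,0.005,0,0,0],[255,-0.008,0,0.005,0,0,0],[50,-0.008,0,0.005,0,0,0],[50,-0.008,0,0.005,0,0,0],[50,-0.008,0,0.005,0,0,0],[50,-0.008,0,0.005,0,0,0],[50,-0.008,0,-0.14,0,0,0],[50,-0.008,0,-0.33,0,0,0],[0,-0.22,-0.04,-0.36,0,0,0],[0,-0.44,-0.08,-0.36,0,0,0],[0,-0.66,-0.13,-0.36,0,0,0],[0,-0.91,-0.18,-0.36,0,0,0]],
])

```text
clock: 9.28
tcp_pos: [439.0, 50.9, 180.0]
ee_rot: [[-0.09, 0.996, 0.001], [0.996, 0.09, 0.0], [0.0, 0.001, -1.0]]
force: [1.4, -1.3, 0.2]
width: 91.6
grasp_force: 0.0
```

```bash
python3 - <<'E'
from meas import *
f=cam("top"); W=cloud(f).reshape(-1,3)
m=(np.hypot(*(W[:,:2]-(464,280)).T)<50)&(W[:,2]>80)&(W[:,2]<112); print(m.sum(),np.median(W[m,2]),*rect(W[m]))
E
python3 plan.py 440,-190,180,5
```

```text
788 94.22458380248092 [463.8 280.3] [53.45037841796875, 54.95160675048828] 63.841163635253906
t 9.32 tcp [437.1  41.6 179.5] close 4.6 w 92.0 q7 -0.07
440,-190,180,5 [-0.9242 -0.0631  0.0023] [-0.0042  0.0082 -0.0124] rows 4
```

>>> move_arm([
  [[0,-0.23,-0.015,0,0,0,0],[0,-0.46,-0.03,0,0,0,0],[0,-0.69,-0.045,0,0,0,0],[0,-0.92,-0.063,0,0,0,0],[0,-0.92,-0.063,0,0,0,0],[0,-0.92,-0.063,0,0,0,0]],
])

```text
clock: 10.07
tcp_pos: [443.8, -177.8, 179.5]
ee_rot: [[-0.088, 0.996, -0.001], [0.996, 0.088, 0.001], [0.001, -0.0, -1.0]]
force: [-0.7, 0.7, -0.0]
width: 91.8
grasp_force: 0.0
```

```bash
python3 plan.py 436.5,-314.5,180,5 436.5,-314.5,130,5 436.5,-314.5,46,5
```

```text
t 10.07 tcp [ 443.8 -177.8  179.5] close 5.1 w 91.8 q7 0.47
436.5,-314.5,180,5 [-0.5419 -0.0772 -0.0023] [-0.0009 -0.0013  0.0022] rows 3 
436.5,-314.5,130,5 [-0.5421 -0.0772  0.1977] [-0.0009 -0.0013  0.0022] rows 3 
436.5,-314.5,46,5 [-0.5423 -0.077   0.5337] [-0.0009 -0.0013  0.0022] rows 4
```

>>> move_arm([
  [[0,-0.2,-0.03,0,0,0,0],[0,-0.4,-0.05,0,0,0,0],[0,-0.535,-0.077,0.05,0,0,0],[0,-0.535,-0.077,0.15,0,0,0],[0,-0.535,-0.077,0.2,0,0,0],[0,-0.535,-0.077,0.2,0,0,0]],
])

```text
clock: 10.82
tcp_pos: [436.7, -311.0, 128.7]
ee_rot: [[-0.092, 0.996, -0.002], [0.996, 0.092, 0.002], [0.002, -0.002, -1.0]]
force: [-0.3, 0.4, 0.3]
width: 91.7
grasp_force: 0.0
```

```bash
python3 - <<'E'
from meas import *
f=cam("wrist"); W=cloud(f).reshape(-1,3)
m=(np.hypot(*(W[:,:2]-(436,-314)).T)<40)&(W[:,2]>48)&(W[:,2]<65); print(m.sum(),*rect(W[m]))
E
python3 plan.py 436.3,-314.5,46,5
```

```text
2454 [ 436.9 -313.2] [38.893653869628906, 39.44947814941406] 83.6942138671875
t 10.88 tcp [ 437.1 -311.7  129.6] close 5.2 w 91.6 q7 0.78
436.3,-314.5,46,5 [-0.0113 -0.0043  0.3344] [-0.0008 -0.002   0.0078] rows 2
```

>>> move_arm([
  [[0,-0.009,0,0.12,0,0,0],[0,-0.009,0,0.24,0,0,0],[0,-0.009,0,0.335,0,0,0],[0,-0.009,0,0.335,0,0,0],[255,-0.009,0,0.335,0,0,0],[255,-0.009,0,0.335,0,0,0],[255,-0.009,0,0.335,0,0,0],[255,-0.009,0,0.335,0,0,0],[255,-0.009,0,0.335,0,0,0],[255,-0.009,0,0.335,0,0,0],[255,-0.009,0,0.335,0,0,0]],
])

```text
clock: 12.25
tcp_pos: [436.8, -315.5, 46.0]
ee_rot: [[-0.089, 0.996, 0.0], [0.996, 0.089, 0.0], [0.0, 0.0, -1.0]]
force: [0.8, -0.2, 1.3]
width: 38.6
grasp_force: 25.0
```

```bash
python3 plan.py 436.3,-314.5,160,5 440,-80,160,5
```

```text
t 12.25 tcp [ 436.8 -315.5   46. ] close 5.1 w 38.6 q7 0.83
436.3,-314.5,160,5 [ 0.0042 -0.0018 -0.4561] [ 0.     -0.0001  0.0033] rows 2 
440,-80,160,5 [ 0.9372  0.0963 -0.456 ] [ 0.     -0.0001  0.0033] rows 5
```

>>> move_arm([
  [[255,0,0,-0.16,0,0,0],[255,0,0,-0.31,0,0,0],[255,0,0,-0.46,0,0,0],[255,0.2,0.02,-0.46,0,0,0],[255,0.4,0.04,-0.46,0,0,0],[255,0.6,0.06,-0.46,0,0,0],[255,0.8,0.08,-0.46,0,0,0],[255,0.94,0.1,-0.46,0,0,0],[255,0.94,0.1,-0.46,0,0,0],[255,0.94,0.1,-0.46,0,0,0]],
])

```text
clock: 13.5
tcp_pos: [440.7, -79.8, 160.9]
ee_rot: [[-0.089, 0.996, -0.0], [0.996, 0.089, -0.0], [-0.0, -0.0, -1.0]]
force: [-0.4, 0.3, -0.6]
width: 38.3
grasp_force: 25.0
```

```bash
python3 plan.py 475.5,155.1,160,5
```

```text
t 13.5 tcp [440.7 -79.8 160.9] close 5.1 w 38.3 q7 0.26
475.5,155.1,160,5 [0.9236 0.222  0.0032] [-0.0004  0.0008  0.003 ] rows 4
```

>>> move_arm([
  [[255,0.23,0.05,0,0,0,0],[255,0.46,0.11,0,0,0,0],[255,0.69,0.16,0,0,0,0],[255,0.85,0.2,0,0,0,0],[255,0.924,0.222,0,0,0,0],[255,0.924,0.222,0,0,0,0],[255,0.924,0.222,0,0,0,0]],
])

```text
clock: 14.38
tcp_pos: [475.5, 153.0, 160.6]
ee_rot: [[-0.086, 0.996, -0.001], [0.996, 0.086, -0.002], [-0.001, -0.001, -1.0]]
force: [0.0, -1.3, -1.3]
width: 38.5
grasp_force: 25.0
```

```bash
python3 plan.py 475.3,154.9,110,5 475.3,154.9,90,5
```

```text
t 14.38 tcp [475.5 153.  160.6] close 4.9 w 38.5 q7 -0.27
475.3,154.9,110,5 [ 0.0079 -0.0001  0.2026] [-0.0019  0.0028 -0.0028] rows 1 
475.3,154.9,90,5 [ 0.008  -0.      0.2826] [-0.0019  0.0028 -0.0028] rows 2
```

>>> move_arm([
  [[255,0.003,0,0.08,0,0,0],[255,0.003,0,0.16,0,0,0],[255,0.003,0,0.2,0,0,0],[255,0.003,0,0.23,0,0,0],[255,0.003,0,0.26,0,0,0],[255,0.003,0,0.28,0,0,0],[255,0.003,0,0.281,0,0,0]],
])

```text
clock: 15.25
tcp_pos: [475.3, 156.6, 90.5]
ee_rot: [[-0.089, 0.996, -0.0], [0.996, 0.089, -0.0], [-0.0, -0.0, -1.0]]
force: [-0.5, -0.3, -0.5]
width: 38.6
grasp_force: 25.0
```

```bash
python3 plan.py 475.3,154.9,90,5 475.3,154.9,160,5 540,-50,180,5
```

```text
t 15.25 tcp [475.3 156.6  90.5] close 5.1 w 38.6 q7 -0.27
475.3,154.9,90,5 [-0.0066 -0.0008  0.002 ] [-0.0009  0.0002  0.0035] rows 1 
475.3,154.9,160,5 [-0.0066 -0.0009 -0.278 ] [-0.0009  0.0002  0.0035] rows 2 
540,-50,180,5 [-0.846   0.1839 -0.358 ] [-0.0009  0.0002  0.0035] rows 4
```

>>> move_arm([
  [[255,-0.004,0,0.002,0,0,0],[80,-0.004,0,0.002,0,0,0],[80,-0.004,0,0.002,0,0,0],[80,-0.004,0,0.002,0,0,0],[80,-0.004,0,0.002,0,0,0],[80,-0.004,0,-0.14,0,0,0],[80,-0.004,0,-0.33,0,0,0],[0,-0.22,0.04,-0.36,0,0,0.2],[0,-0.44,0.09,-0.36,0,0,0.4],[0,-0.66,0.14,-0.36,0,0,0.6],[0,-0.846,0.184,-0.36,0,0,0.83],[0,-0.846,0.184,-0.36,0,0,0.83],[0,-0.846,0.184,-0.36,0,0,0.83]],
])

```text
clock: 16.88
tcp_pos: [539.8, -49.4, 180.4]
ee_rot: [[0.338, 0.941, -0.001], [0.941, -0.338, 0.001], [0.0, -0.001, -1.0]]
force: [0.7, 0.5, -0.6]
width: 91.4
grasp_force: 0.0
```

```bash
python3 - <<'E'
from meas import *
f=cam("top"); W=cloud(f).reshape(-1,3)
for c in [(464,280),(475,155)]:
    m=(np.hypot(*(W[:,:2]-c).T)<50)&(W[:,2]>80)&(W[:,2]<112); print(m.sum(),np.median(W[m,2]),*rect(W[m]))
E
python3 plan.py 623,-111.5,170,-36.9 623,-111.5,120,-36.9 
```

```text
792 94.00976469480602 [463.4 279.5] [53.460845947265625, 54.191925048828125] 62.60835266113281
402 94.86319982799854 [474.9 156.3] [38.665283203125, 38.869834899902344] -43.473609924316406
t 16.93 tcp [539.7 -48.5 180.4] close -19.7 w 92.1 q7 -0.22
623,-111.5,170,-36.9 [-0.1251  0.3985  0.0413] [-0.0022 -0.0008  0.5742] rows 2 
623,-111.5,120,-36.9 [-0.1252  0.3988  0.2413] [-0.0022 -0.0008  0.5742] rows 2
```

>>> move_arm([
  [[0,-0.06,0.2,0.04,0,0,0.3],[0,-0.125,0.4,0.04,0,0,0.574],[0,-0.125,0.4,0.14,0,0,0.574],[0,-0.125,0.4,0.24,0,0,0.574],[0,-0.125,0.4,0.24,0,0,0.574],[0,-0.125,0.4,0.24,0,0,0.574]],
])

```text
clock: 17.68
tcp_pos: [624.1, -112.1, 121.5]
ee_rot: [[0.601, 0.8, 0.001], [0.8, -0.601, 0.0], [0.001, 0.0, -1.0]]
force: [-0.3, -0.4, 0.9]
width: 91.6
grasp_force: 0.0
```

```bash
python3 - <<'E'
from meas import *
f=cam("wrist"); save(f,"w2"); W=cloud(f).reshape(-1,3)
m=(np.hypot(*(W[:,:2]-(623,-111.5)).T)<40)&(W[:,2]>48)&(W[:,2]<60); print(m.sum(),*rect(W[m]))
E
python3 plan.py 623,-111.5,46,-36.9
```

```text
3613 [ 623.5 -109.9] [32.053646087646484, 46.740848541259766] 52.18571472167969
t 17.73 tcp [ 624.5 -112.5  122. ] close -36.9 w 91.8 q7 -0.36
623,-111.5,46,-36.9 [-0.0007 -0.0074  0.3038] [ 0.0025 -0.0023 -0.0014] rows 2
```

View pics/w2.png

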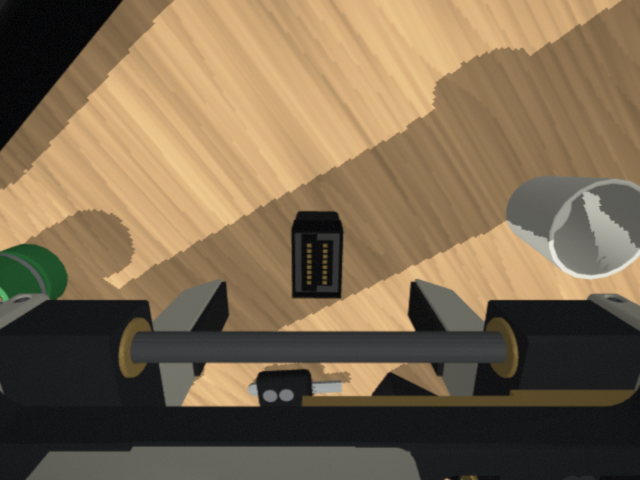

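The short box at (317,260) lies between the fingers with its sides parallel to the pads, and the cup at (600,225) is well away. I'll grasp.

>>> move_arm([
  [[0,0.001,-0.006,0.1,0,0,0],[0,0.001,-0.006,0.2,0,0,0],[0,0.001,-0.006,0.304,0,0,0],[0,0.001,-0.006,0.304,0,0,0],[255,0.001,-0.006,0.304,0,0,0],[255,0.001,-0.006,0.304,0,0,0],[255,0.001,-0.006,0.304,0,0,0],[255,0.001,-0.006,0.304,0,0,0],[255,0.001,-0.006,0.304,0,0,0],[255,0.001,-0.006,0.304,0,0,0],[255,0.001,-0.006,0.304,0,0,0]],
])

```text
clock: 19.1
tcp_pos: [622.6, -112.2, 44.6]
ee_rot: [[0.602, 0.798, -0.0], [0.798, -0.602, -0.0], [-0.0, -0.0, -1.0]]
force: [0.1, -0.0, 0.1]
width: 31.7
grasp_force: 25.0
```

```bash
python3 plan.py 623,-111.5,165,-36.9 600,70,165,-10
```

```text
t 19.1 tcp [ 622.6 -112.2   44.6] close -37.0 w 31.7 q7 -0.34
623,-111.5,165,-36.9 [ 0.0032 -0.0004 -0.4814] [-0.      0.0001 -0.0041] rows 2 
600,70,165,-10 [ 0.5274 -0.511  -0.4815] [-0.      0.0001 -0.9008] rows 4
```

>>> move_arm([
  [[255,0,0,-0.16,0,0,0],[255,0,0,-0.31,0,0,0],[255,0,0,-0.48,0,0,0],[255,0.13,-0.13,-0.48,0,0,-0.22],[255,0.26,-0.26,-0.48,0,0,-0.45],[255,0.4,-0.39,-0.48,0,0,-0.67],[255,0.527,-0.511,-0.48,0,0,-0.9],[255,0.527,-0.511,-0.48,0,0,-0.9],[255,0.527,-0.511,-0.48,0,0,-0.9]],
])

```text
clock: 20.23
tcp_pos: [599.8, 69.3, 164.5]
ee_rot: [[0.175, 0.985, -0.0], [0.985, -0.175, -0.001], [-0.001, -0.0, -1.0]]
force: [-0.5, -1.4, -0.6]
width: 31.8
grasp_force: 25.0
```

```bash
python3 plan.py 600,165.8,155,5.1
```

```text
t 20.23 tcp [599.8  69.3 164.5] close -10.1 w 31.8 q7 -0.27
600,165.8,155,5.1 [ 0.3802 -0.0664  0.0377] [-0.0007  0.0016 -0.505 ] rows 2
```

>>> move_arm([
  [[255,0.19,-0.03,0.03,0,0,-0.25],[255,0.3,-0.05,0.038,0,0,-0.4],[255,0.38,-0.066,0.038,0,0,-0.505],[255,0.38,-0.066,0.038,0,0,-0.505],[255,0.38,-0.066,0.038,0,0,-0.505],[255,0.38,-0.066,0.038,0,0,-0.505]],
])

```text
clock: 20.98
tcp_pos: [600.6, 164.3, 155.3]
ee_rot: [[-0.086, 0.996, 0.0], [0.996, 0.086, -0.001], [-0.001, 0.0, -1.0]]
force: [-0.5, 0.5, -1.0]
width: 31.8
grasp_force: 25.0
```

```bash
python3 plan.py 600.2,165.6,110,5.1 600.2,165.6,89,5.1; python3 - <<'E'
from meas import *
f=cam("wrist"); save(f,"w3")
E
```

```text
t 20.98 tcp [600.6 164.3 155.3] close 5.0 w 31.8 q7 -0.2
600.2,165.6,110,5.1 [ 0.0055 -0.001   0.1813] [ 0.0002  0.0021 -0.0046] rows 1 
600.2,165.6,89,5.1 [ 0.0056 -0.001   0.2653] [ 0.0002  0.0021 -0.0046] rows 2
```

View pics/w3.png

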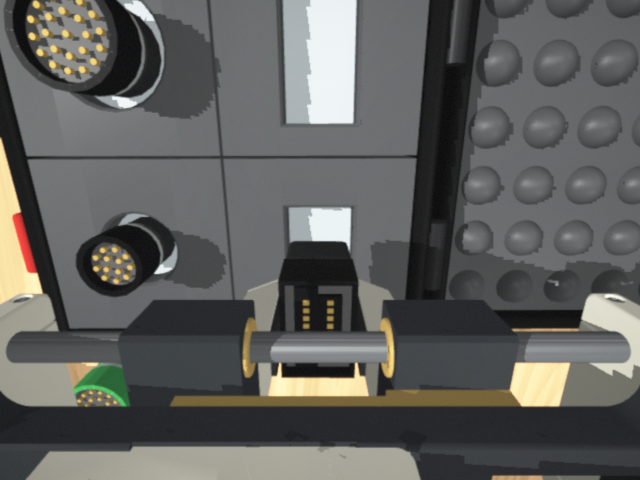

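The short box at (318,300) is lined up with its pocket (columns 287 to 352), and both round adapters sit in theirs. Lowering next.

>>> move_arm([
  [[255,0.003,-0.001,0.08,0,0,0],[255,0.003,-0.001,0.15,0,0,0],[255,0.003,-0.001,0.19,0,0,0],[255,0.003,-0.001,0.22,0,0,0],[255,0.003,-0.001,0.25,0,0,0],[255,0.003,-0.001,0.265,0,0,0],[255,0.003,-0.001,0.265,0,0,0]],
])

```text
clock: 21.9
tcp_pos: [600.1, 167.1, 89.1]
ee_rot: [[-0.089, 0.996, 0.0], [0.996, 0.089, 0.0], [0.0, 0.0, -1.0]]
force: [0.7, 1.1, -2.1]
width: 32.1
grasp_force: 25.0
```

```bash
python3 plan.py 600.2,165.6,89,5 600,165.6,160,5 600,-50,180,-7
```

```text
t 21.9 tcp [600.1 167.1  89.1] close 5.1 w 32.1 q7 -0.19
600.2,165.6,89,5 [-0.0062 -0.0003  0.0005] [ 0.0009 -0.0002  0.0043] rows 1 
600,165.6,160,5 [-0.0061 -0.0009 -0.2835] [ 0.0009 -0.0002  0.0043] rows 2 
600,-50,180,-7 [-0.865  -0.078  -0.3636] [ 0.0008 -0.0003  0.4043] rows 4
```

>>> move_arm([
  [[255,-0.004,0,0.002,0,0,0],[90,-0.004,0,0.002,0,0,0],[90,-0.004,0,0.002,0,0,0],[90,-0.004,0,0.002,0,0,0],[90,-0.004,0,0.002,0,0,0],[90,-0.004,0,-0.14,0,0,0],[90,-0.004,0,-0.33,0,0,0],[0,-0.22,-0.02,-0.36,0,0,-0.2],[0,-0.44,-0.04,-0.36,0,0,-0.4],[0,-0.66,-0.06,-0.36,0,0,-0.6],[0,-0.87,-0.078,-0.36,0,0,-0.61],[0,-0.87,-0.078,-0.36,0,0,-0.61],[0,-0.87,-0.078,-0.36,0,0,-0.61]],
])

```text
clock: 23.52
tcp_pos: [599.9, -50.8, 179.0]
ee_rot: [[-0.397, 0.918, 0.0], [0.918, 0.397, 0.001], [0.001, 0.0, -1.0]]
force: [-0.6, 0.3, 0.3]
width: 91.8
grasp_force: 0.0
```

```bash
python3 plan.py 600.3,-285.5,170,23.3 600.3,-285.5,120,23.3 
```

```text
t 23.52 tcp [599.9 -50.8 179. ] close 23.4 w 91.8 q7 0.47
600.3,-285.5,170,23.3 [-0.8621 -0.3714  0.035 ] [ 0.0007 -0.0015  0.0032] rows 4 
600.3,-285.5,120,23.3 [-0.8623 -0.3714  0.235 ] [ 0.0007 -0.0015  0.0032] rows 4
```

>>> move_arm([
  [[0,-0.21,-0.09,0,0,0,0],[0,-0.43,-0.19,0.02,0,0,0],[0,-0.65,-0.28,0.03,0,0,0],[0,-0.862,-0.371,0.035,0,0,0],[0,-0.862,-0.371,0.14,0,0,0],[0,-0.862,-0.371,0.235,0,0,0],[0,-0.862,-0.371,0.235,0,0,0],[0,-0.862,-0.371,0.235,0,0,0]],
])

```text
clock: 24.52
tcp_pos: [601.7, -284.4, 120.9]
ee_rot: [[-0.4, 0.917, 0.001], [0.917, 0.4, 0.0], [-0.0, 0.001, -1.0]]
force: [0.4, -0.2, 0.2]
width: 92.0
grasp_force: 0.0
```

```bash
python3 - <<'E'
from meas import *
f=cam("wrist"); W=cloud(f).reshape(-1,3)
m=(np.hypot(*(W[:,:2]-(600,-285.5)).T)<50)&(W[:,2]>48)&(W[:,2]<60); print(m.sum(),*rect(W[m]))
f=cam("top"); W=cloud(f).reshape(-1,3)
m=(np.hypot(*(W[:,:2]-(600,166)).T)<50)&(W[:,2]>80)&(W[:,2]<112); print(m.sum(),np.median(W[m,2]),*rect(W[m]))
E
python3 plan.py 600.3,-285.5,46,23.3
```

```text
5575 [ 600.9 -284. ] [32.18085861206055, 73.00181579589844] -66.74893760681152
496 96.33425958867213 [599.6 167.5] [33.35991287231445, 47.28485107421875] -85.94052028656006
t 24.62 tcp [ 601.8 -285.4  121.6] close 23.5 w 91.4 q7 0.86
600.3,-285.5,46,23.3 [ 0.0024 -0.0062  0.3025] [0.0033 0.0028 0.0068] rows 2
```

>>> move_arm([
  [[0,0.001,-0.004,0.1,0,0,0],[0,0.001,-0.004,0.2,0,0,0],[0,0.001,-0.004,0.302,0,0,0],[0,0.001,-0.004,0.302,0,0,0],[255,0.001,-0.004,0.302,0,0,0],[255,0.001,-0.004,0.302,0,0,0],[255,0.001,-0.004,0.302,0,0,0],[255,0.001,-0.004,0.302,0,0,0],[255,0.001,-0.004,0.302,0,0,0],[255,0.001,-0.004,0.302,0,0,0],[255,0.001,-0.004,0.302,0,0,0]],
])

```text
clock: 26.0
tcp_pos: [599.6, -286.0, 44.7]
ee_rot: [[-0.398, 0.918, 0.0], [0.918, 0.398, 0.0], [0.0, 0.0, -1.0]]
force: [0.5, -0.4, -0.3]
width: 32.5
grasp_force: 25.0
```

```bash
python3 plan.py 600.3,-285.5,175,23.3 590,-80,175,5.1
```

```text
t 26.0 tcp [ 599.6 -286.    44.7] close 23.4 w 32.5 q7 0.87
600.3,-285.5,175,23.3 [ 0.0007  0.0033 -0.5213] [ 0.0005 -0.      0.0042] rows 3 
590,-80,175,5.1 [ 0.7713  0.2923 -0.5212] [ 0.0005 -0.0001  0.6109] rows 4
```

>>> move_arm([
  [[255,0,0,-0.17,0,0,0],[255,0,0,-0.35,0,0,0],[255,0,0,-0.52,0,0,0],[255,0.19,0.07,-0.52,0,0,0.15],[255,0.38,0.14,-0.52,0,0,0.3],[255,0.57,0.22,-0.52,0,0,0.45],[255,0.771,0.292,-0.52,0,0,0.61],[255,0.771,0.292,-0.52,0,0,0.61],[255,0.771,0.292,-0.52,0,0,0.61]],
])

```text
clock: 27.12
tcp_pos: [589.6, -80.4, 174.6]
ee_rot: [[-0.091, 0.996, -0.0], [0.996, 0.091, -0.001], [-0.001, -0.0, -1.0]]
force: [0.2, -0.5, -1.2]
width: 31.6
grasp_force: 25.0
```

```bash
python3 plan.py 580,150,175,5.1
```

```text
t 27.12 tcp [589.6 -80.4 174.6] close 5.2 w 31.6 q7 0.24
580,150,175,5.1 [ 0.9211  0.0451 -0.0022] [-0.0009  0.0012  0.0033] rows 4
```

>>> move_arm([
  [[255,0.23,0.01,0,0,0,0],[255,0.46,0.02,0,0,0,0],[255,0.69,0.03,0,0,0,0],[255,0.921,0.045,0,0,0,0],[255,0.921,0.045,0,0,0,0],[255,0.921,0.045,0,0,0,0]],
])

```text
clock: 27.88
tcp_pos: [580.9, 147.9, 174.4]
ee_rot: [[-0.088, 0.996, -0.0], [0.996, 0.088, -0.002], [-0.002, -0.0, -1.0]]
force: [-0.1, -0.9, -1.2]
width: 31.9
grasp_force: 25.0
```

```bash
python3 plan.py 589,290.3,165,5.1
```

```text
t 27.88 tcp [580.9 147.9 174.4] close 5.0 w 31.9 q7 -0.18
589,290.3,165,5.1 [0.5646 0.0821 0.0368] [-0.0006  0.003  -0.0025] rows 3
```

>>> move_arm([
  [[255,0.2,0.03,0,0,0,0],[255,0.4,0.06,0.02,0,0,0],[255,0.562,0.082,0.036,0,0,0],[255,0.562,0.082,0.036,0,0,0],[255,0.562,0.082,0.036,0,0,0],[255,0.562,0.082,0.036,0,0,0]],
])

```text
clock: 28.62
tcp_pos: [589.5, 288.4, 165.8]
ee_rot: [[-0.085, 0.996, 0.0], [0.996, 0.085, -0.002], [-0.002, 0.0, -1.0]]
force: [-0.0, 1.3, -1.6]
width: 32.1
grasp_force: 25.0
```

```bash
python3 plan.py 589,290.3,115,5.1 589,290.3,89,5.1; python3 - <<'E'
from meas import *
f=cam("wrist"); save(f,"w4")
E
```

```text
t 28.62 tcp [589.5 288.4 165.8] close 4.9 w 32.1 q7 -0.39
589,290.3,115,5.1 [ 0.0081 -0.0014  0.2031] [ 0.0005  0.0032 -0.0074] rows 1 
589,290.3,89,5.1 [ 0.0083 -0.0014  0.3071] [ 0.0005  0.0032 -0.0074] rows 2
```

View pics/w4.png

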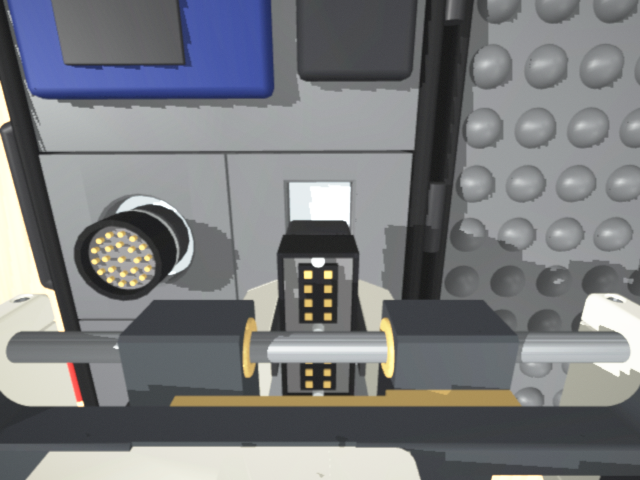

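The long box at (318,310) is lined up with its pocket (columns 288 to 351). I'll lower it and watch the force.

>>> move_arm([
  [[255,0.004,-0.001,0.1,0,0,0],[255,0.004,-0.001,0.19,0,0,0],[255,0.004,-0.001,0.23,0,0,0],[255,0.004,-0.001,0.26,0,0,0],[255,0.004,-0.001,0.29,0,0,0],[255,0.004,-0.001,0.305,0,0,0],[255,0.004,-0.001,0.305,0,0,0]],
])

```text
clock: 29.55
tcp_pos: [587.9, 292.9, 89.4]
ee_rot: [[-0.089, 0.996, -0.0], [0.996, 0.089, -0.0], [0.0, -0.0, -1.0]]
force: [0.1, 1.2, -0.6]
width: 31.9
grasp_force: 25.0
```

```bash
python3 plan.py 589,290.3,89,5 589,290.3,220,5
```

```text
t 29.55 tcp [587.9 292.9  89.4] close 5.1 w 31.9 q7 -0.39
589,290.3,89,5 [-0.0109  0.0034  0.0017] [-0.0002 -0.      0.0044] rows 1 
589,290.3,220,5 [-0.0109  0.0033 -0.5223] [-0.0002 -0.      0.0044] rows 3
```

>>> move_arm([
  [[255,-0.008,0.003,0.002,0,0,0],[255,-0.008,0.003,0.002,0,0,0],[90,-0.008,0.003,0.002,0,0,0],[90,-0.008,0.003,0.002,0,0,0],[90,-0.008,0.003,0.002,0,0,0],[90,-0.008,0.003,0.002,0,0,0],[90,-0.008,0.003,-0.1,0,0,0],[90,-0.008,0.003,-0.3,0,0,0],[90,-0.1,0.003,-0.5,0,0,0],[90,-0.3,0.003,-0.52,0,0,0],[90,-0.5,0.003,-0.52,0,0,0],[90,-0.8,0.003,-0.52,0,0,0],[90,-1,0.003,-0.52,0,0,0],[90,-1,0.003,-0.52,0,0,0]],
])

```text
clock: 31.3
tcp_pos: [611.5, 35.2, 219.8]
ee_rot: [[-0.078, 0.997, 0.001], [0.997, 0.078, -0.004], [-0.004, 0.0, -1.0]]
force: [-0.1, 1.5, 0.6]
width: 59.3
grasp_force: 0.0
```

```bash
python3 - <<'E'
from meas import *
f=cam("top"); save(f,"top9"); W=cloud(f).reshape(-1,3)
for c in [(464.4,279.6),(475.5,155),(589,290.5),(600,166)]:
    m=(np.hypot(*(W[:,:2]-c).T)<50)&(W[:,2]>80)&(W[:,2]<112); print(c,m.sum(),np.median(W[m,2]),np.percentile(W[m,2],98),*rect(W[m]))
s=cv2.imread("pics/top9.png"); cv2.imwrite("pics/top9c.png",cv2.resize(s[80:380,20:420],None,fx=2,fy=2))
E
```

```text
(464.4, 279.6) 793 93.91907643674641 102.15359060606362 [463.5 279.9] [53.85739517211914, 54.04970932006836] 47.0403938293457
(475.5, 155) 18 98.2668739196706 104.74234213847636 [475.4 174.5] [2.457810878753662, 18.97911834716797] 4.9491963386535645
(589, 290.5) 782 95.71227120116227 101.60586462688693 [588.7 290.7] [33.034706115722656, 73.73340606689453] -84.95510149002075
(600, 166) 245 96.3975040233735 101.53781389362616 [598.4 178.6] [24.642202377319336, 32.73469924926758] 3.206955909729004
```

View pics/top9c.png

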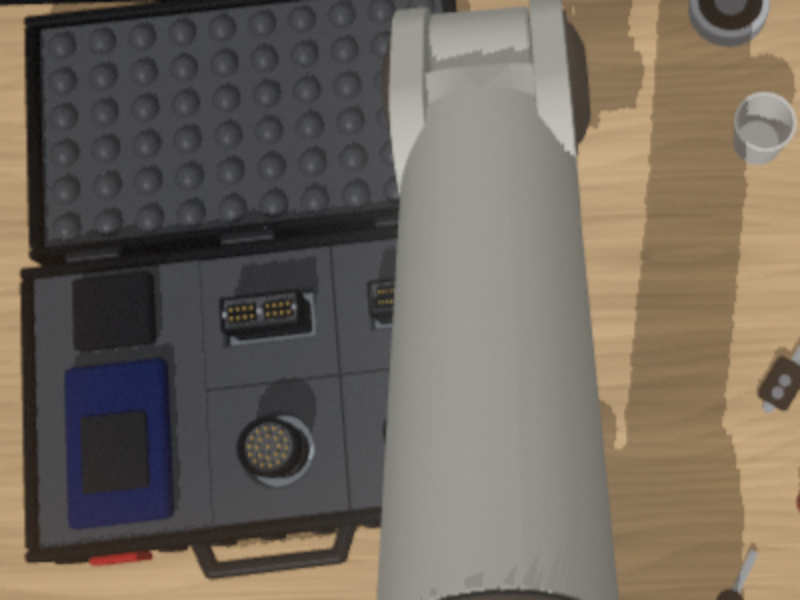

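The long box (262,312) and large round (270,448) sit in their pockets, and the cup (765,125) is standing. The arm hides the other two here, but I measured both in place earlier, and nothing has touched them since. Handing in.

```bash
python3 -c "
from station import hand_in
print(hand_in())"
```

```text
the job is handed in; nothing more can be done
None
```

All four adapters measured in their matching cut-outs within about 2 mm of centre (the two small ones were out of view at the last check), the cup is still standing, and the job was handed in at about 31 s; no verdict came back.

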